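# Stack the sample tray on the shaker's tray

## Task

Lift the loose sample tray by its handle and stack it on the tray that is clamped on the orbital shaker, so that all four corner lugs drop fully home into the lower tray's sockets, then let go of it. The shaker has stopped at an unknown point of its orbit, so feel for the sockets gently: do not push hard on the trays or the shaker (about 25 N at most), do not drop the tray, and keep it level. Leave everything else on the bench where it stands.

Things in the scene. Friction and masses are not known exactly. Their poses are not given: they have to be found in the camera images.
- tray: Loose white tray, 0.45 to 0.8 kg, with six capped jars fixed in it. Shell 200 mm (its x) by 140 mm (its y). Origin: its centre at the level of the lug tips, so on the bench at the start; z up. Underside of the floor at z = 12 mm, walls up to 52, jars up to 56 mm. Half a turn about z makes no difference.
- tray_grip (a point): Centre of the tray's steel carrying handle, 100 mm above the tray's origin: a level bar along the tray's x, 12 mm wide (y), 16 mm tall, free 66 mm each way along x up to its two 12 mm thick end posts.
- tray_lug (a point): Tip centre of one of the four round lugs under the tray's floor. They stand at x = +-76, y = +-46 mm of the tray (this one at +, +), 14 mm in diameter and 12 mm long, the last 1.5 mm tapering to 12 mm.
- shaker: Orbital shaker fixed on the bench: white housing 280 mm (x) by 220 mm (y), 70 mm tall; origin at the centre of its underside; z up. On it a 230 x 170 mm aluminium platform, its top 82 mm up, carries the lower tray, a white open shell 200 (x) by 140 mm (y), axes parallel to the housing's.
- shaker_deck (a point): Point on the housing's centre line, 126 mm up: the level of the lower tray's top. The lower tray's own centre is off this line by an unmeasured amount, up to 9 mm in the shaker's x and up to 9 mm in its y, either way, as the platform stopped anywhere on its orbit; it stays there unless pushed sideways with 60 N.
- shaker_home (a point): Point on the housing's centre line, 114 mm up: the height of the tray's origin with all lugs home and the tray's floor on the lands, less the sinking of the lower tray: it rides on soft mounts and sinks straight down 1 mm per 3 N of load (the tray's weight too), at most 8 mm. With the lugs standing on the lands the tray is 12 mm higher.
- shaker_socket (a point): Centre of the mouth of one of the four sockets if the platform stood centred (see shaker_deck for the offset, the same for all). Each is a square hole 18 mm wide, 15 mm deep, in the middle of a flat 48 x 48 mm corner land of the lower tray, at x = +-76, y = +-46 mm from that tray's centre (this one at +, +).
- jar: Bystander, to be left alone: loose amber screw-cap jar, 48 mm across, 70 mm tall; origin at the centre of its underside.
- beaker: Bystander, to be left alone: loose small glass beaker, 52 mm across, 80 mm tall; origin at the centre of its underside.
- wash_bottle: Bystander, to be left alone: loose clear plastic bottle, 68 mm across, 170 mm tall; origin at the centre of its underside.
- tall_beaker: Bystander, to be left alone: loose glass beaker, 72 mm across, 110 mm tall; origin at the centre of its underside.
- flask: Bystander, to be left alone: loose conical glass flask, 76 mm across, 105 mm tall; origin at the centre of its underside.
- can: Bystander, to be left alone: loose flat steel can, 66 mm across, 50 mm tall; origin at the centre of its underside.
Mind the look-alikes: they are no part of the job. Leave any yellow look-alike of the tray alone.

How it is judged:
On the way, in this order (a step that is already met when the one before it is completed fails the run):
1. the tray is lifted clear of the bench (height (world z) of tray above 0.04 m), for 0.2 s.
2. the tray is stacked: level, all four lugs fully in the sockets (z of tray in the frame of shaker between 0.104 and 0.1155 m and horizontal distance between tray and shaker below 0.017 m and angle between tray's own z axis and vertical below 0.03 rad and angle between the x axis of tray and the x axis of shaker, either way round below 0.07 rad), for 0.2 s.
At the end, for the whole second after the job is handed in: The tray rests, let go and still, with all four lugs in the sockets: its origin 104 to 115.5 mm above the shaker's (home: 114 mm less the mounts' sinking), within 17 mm horizontally of the housing's centre, level within 0.03 rad, x axes within 0.07 rad (either way round) (all of step 2 and contact force between tray and shaker above 3 N and contact force between tray and the fingers below 0.1 N and linear speed of tray below 0.02 m/s and angular speed of tray below 0.1 rad/s); the robot touches nothing.
It fails at once if the tray presses on the shaker or its lower tray with more than 28 N (contact force between tray and shaker above 28 N).
It fails at once if the robot itself pushes on the shaker or its lower tray with more than 28 N (contact force between any of the fingers, the arm and shaker above 28 N).
It fails at once if the tray is dropped: it falls, not held, faster than 0.35 m/s (contact force between tray and the fingers below 0.1 N and linear speed of tray above 0.35 m/s).
It fails at once if the tray is tipped by more than 0.25 rad (angle between tray's own z axis and vertical above 0.25 rad).
It fails at once if a bystander is moved by more than 30 mm (distance of any of jar, beaker, wash_bottle, tall_beaker, flask, can from where it was at the start of the episode above 0.03 m).
It also fails if it takes over 64 s, if anything falls off the work surface, if the arm or the gripper's body presses on something with over 40 N, if the wrist force passes 120 N, or if a joint passes its speed limit or range.

## Robot

A 7-joint arm with a two-finger parallel gripper is mounted at the origin on the work surface. World frame = base frame: x ahead of the robot, y to its left, z up, the work surface at z = 0. Lengths are in m, angles in rad, forces in N, time in s.
With the tool pointing down it reaches from about 0.425 to 0.95 m from the base axis. Payload 4.7 kg.
Tool frame: the origin (TCP) lies at the very end of the fingers, on their centre line; the grasp point (between the pads) lies 19 mm behind it; z points along the fingers, y is the line along which they close (so a half turn about z gives the same grasp; the last joint's range is limited). The gripper opens to 87 mm and grips with 3 to 60 N. Pads are 19 mm wide; open, the fingers measure 117 mm over their backs; the gripper's body (75 mm by 190 mm) begins 51 mm behind the grasp point.
Start: joints at [-1.16, 0.469, -0.049, 1.532, 0.024, 1.141, -0.082], TCP at [0.287, 0.611, 0.223] pointing down, gripper open.
Joint ranges: [-2.59, 2.59], [-0.33, 1.99], [-1.39, 1.29], [0.1, 2.45], [-1.04, 4.18], [0.21, 1.99], [-2.66, 2.66]. Speed limits (rad/s): [2.57, 2.57, 3.14, 3.14, 3.14, 3.14, 3.14].

## Interface

Orientations are given as a 3x3 rotation matrix whose columns are the frame's x, y, z axes.
In Python, from bench import status, imaging, job, nets gives the robot as it stands. The module is installed in compiled form; this text tells all that it offers.
- The arm moves only by the tool play_rows, never from a script. Its argument "series" is a list of rows, each a list of 7 numbers: the turn, a rotation vector about the tool's x, y, z in rad, then the shift along the tool's x, y, z in cm, then the closure, from 0 (fully open) to 1 (shut). A call has 1 to 12 rows; each row shifts and turns the commanded pose from where the row before left it, along the tool's axes as they then stand; what a row does not reach is not made up. A row lasts 1/12 s, in which the tool goes at most 41.7 mm and 7.16 degrees, less where a joint would pass 70% of its speed; a pose out of reach is approached as far as the arm can. A call is refused whole if a number of a shift passes 4.17 or a number of a turn 0.125, either way. A call with a gripper value outside its range is refused whole. The fingers move at their own pace and stop on an object; the grip force is fixed at half the most. Time passes only in rows, so rows that do not move let the fingers close. It gives the time, the measured TCP pose, the force, the opening and the grip force at its end, in the units of the state.
- status.get_obs(): the state, without advancing time (a new reading comes with each control period).
- imaging.grab_frame(name): name is "side" or "top" or "wrist"; returns a dict with "img" (384x512x3 uint8, red, green, blue), "fov_y" (degrees; the focal length in pixels is half the picture's height over the tangent of half this angle, whatever the lens; pixels are square), "cx", "cy" (the principal point, pixels), "T" (4x4, takes a point from camera to world coordinates). Camera axes: x right, y down, z forward; pixel columns grow to the right and rows downward; lengths in m; the calibration is good to about 2 mm. A picture is of the moment at which its call begins. There is no depth.
- job.finish_job(): hands the job in; it is judged then, once.
Trained networks look in the newest picture that a camera, given by its name, has taken for a name from the list of things; names that differ only in an ending like _2 or _b are one class to them, and where a whole thing is asked for, a point or a joint stands for the part that bears it (a point fixed in the world has none). Each returns a list of dicts, best first, with "conf" (0 to 1); they miss things now and then, are a little off and sometimes report something else, mostly with a low value. They report only what shows in the picture. A call takes as long as a camera call. They do not tell look-alikes from the thing itself.
- nets.silhouettes(camera, label): "mask" (384x512 bool, what is visible of it) and "position" ([column, row] in pixels, amid what is visible of it).
- nets.spot_point(camera, label): "position" ([column, row] in pixels: a listed point, or the origin of a listed thing).
The state is a dict: "clock": time; "qpos": joint angles; "joint_velocities": joint speeds; "tau": joint torques, N m; "tcp_pos": TCP position; "ee_rot": TCP orientation; "ft_force": force on the tool from outside, world axes, zero at the start; "wrist_torque": the same for the moment, N m; "finger_gap": finger opening in m; "grasp_force": force on a finger pad.
Only numpy, scipy, OpenCV 4.12 (cv2) and the standard library are available. Lean on these libraries where they do the work, as an engineer would, in place of code of your own. Each camera call takes 0.05 s, during which the arm holds its last target. There are 200 camera calls.

## Working session

There is one attempt and no reset: what is moved stays moved. The work goes in short steps, Python scripts to look and compute and a tool call to move; the robot and the scene stay as the last step left them, time stands still between calls to the robot, and variables do not carry over. Pictures are saved under pics/ and viewed, at most 10 in all, crops included, and the job is handed in when it is done.

Besides the shell and the picture viewer there is one more tool, called as name(argument=value, ...) on one line, values as JSON. play_rows: Moves the arm, as the interface text tells. Its arguments: {"type":"object","properties":{"series":{"type":"array","items":{"type":"array","items":{"type":"number"}}}},"required":["series"]}

```bash
mkdir -p pics; cat > h.py <<'E'
import numpy as np, cv2
from bench import status, imaging, job, nets
def ray(f,p):
    F=192/np.tan(np.radians(f['fov_y'])/2)
    d=f['T'][:3,:3]@np.array([(p[0]-f['cx'])/F,(p[1]-f['cy'])/F,1.])
    return f['T'][:3,3],d
def onz(f,p,z):
    o,d=ray(f,p); return o+d*(z-o[2])/d[2]
def proj(f,X):
    F=192/np.tan(np.radians(f['fov_y'])/2)
    c=f['T'][:3,:3].T@(np.array(X)-f['T'][:3,3]); return np.array([f['cx']+F*c[0]/c[2],f['cy']+F*c[1]/c[2]])
E
python3 - <<'E'
from h import *
np.set_printoptions(precision=4,suppress=True)
ims=[]
Z=dict(tray=0,tray_grip=.1,tray_lug=0,shaker=0,shaker_deck=.126,shaker_home=.114,shaker_socket=.126)
for c in ['top','side']:
    f=imaging.grab_frame(c); f['T']=np.array(f['T']); ims.append(f['img'][:,:,::-1])
    print(c,f['fov_y'],f['cx'],f['cy'],f['T'][:3])
    for l in Z:
        for r in nets.spot_point(c,l)[:4]:
            print(c,l,round(r['conf'],2),np.round(r['position'],1),onz(f,r['position'],Z[l])[:2])
    for l in ['jar','beaker','wash_bottle','tall_beaker','flask','can']:
        for r in nets.spot_point(c,l)[:2]:
            print(c,l,round(r['conf'],2),np.round(r['position'],1),onz(f,r['position'],0)[:2])
    cv2.imwrite(f'pics/{c}0.png',ims[-1])
s=status.get_obs();print(s)
E
```

```text
top 45.37954003933409 258.6770098111797 193.76718995301138 [[-0.0027 -0.9941  0.1083  0.3696]
 [-0.9999  0.0038  0.0103 -0.0043]
 [-0.0107 -0.1083 -0.9941  1.4055]]
top tray 0.93 [143.1 276.9] [0.271  0.3609]
top tray 0.78 [188.  187.9] [0.5419 0.2286]
top tray 0.29 [109.6 192.6] [0.5282 0.4711]
top tray_grip 0.89 [133.7 279.4] [0.2711 0.3613]
top tray_grip 0.59 [183.3 185.4] [0.5369 0.2256]
top tray_lug 0.84 [174.2 279.4] [0.2633 0.2664]
top tray_lug 0.74 [166.8 165.4] [0.6125 0.2955]
top tray_lug 0.74 [107.7 193.4] [0.5257 0.4769]
top shaker 0.79 [332.8 199.9] [ 0.503  -0.2171]
top shaker_deck 0.93 [343.3 193.1] [ 0.51   -0.2278]
top shaker_home 0.7 [339.8 195.9] [ 0.5034 -0.2198]
top shaker_socket 0.85 [325.2 164.4] [ 0.5916 -0.1787]
top jar 0.74 [263.3 208.9] [ 0.4761 -0.0037]
top wash_bottle 0.94 [237.3 115.2] [0.7711 0.0768]
top wash_bottle 0.62 [262.3 209.5] [ 0.4742 -0.0007]
top tall_beaker 0.74 [108.6 195.4] [0.5195 0.4739]
top flask 0.93 [409.6 194.7] [ 0.5181 -0.4526]
top can 0.72 [287.8 116.7] [ 0.7654 -0.0816]
side 53.94862705106535 253.44730362168497 188.89339687939554 
[... 995 characters left out ...]
 -0.0956]
side flask 0.9 [266.7 346.5] [ 0.5092 -0.4618]
side can 0.6 [328.5 218.7] [ 0.7783 -0.0681]
{'clock': 1.4, 'qpos': array([-1.1599,  0.4686, -0.0486,  1.5325,  0.0241,  1.141 , -0.0823]), 'joint_velocities': array([-0.0004,  0.0003, -0.0007, -0.0009, -0.0029, -0.0012, -0.0011]), 'tau': array([ -0.0008, -50.7833,  -0.0811, -23.6454,  -0.0613,   0.0313,
         0.    ]), 'tcp_pos': array([0.2874, 0.6108, 0.2226]), 'ee_rot': array([[-0.9048,  0.4258, -0.    ],
       [ 0.4258,  0.9048,  0.0001],
       [ 0.    ,  0.0001, -1.    ]]), 'ft_force': array([ 0.1484,  0.5674, -1.0379]), 'wrist_torque': array([ 0.0133, -0.0442, -0.0388]), 'grasp_force': 0.0, 'finger_gap': 0.08688626439064305}
```

View pics/top0.png

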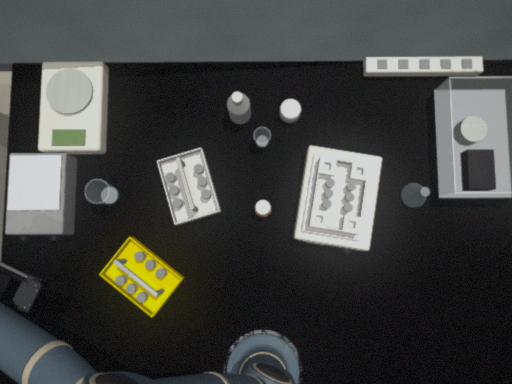

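View pics/side0.png

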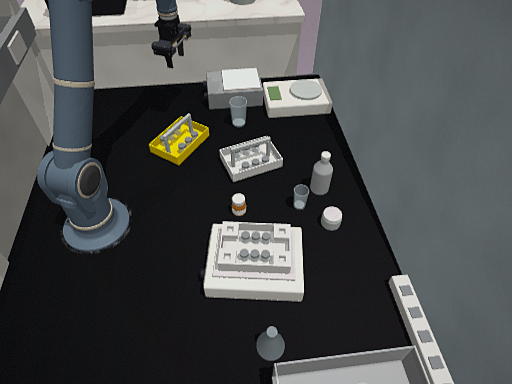

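```bash
python3 - <<'E'
from h import *
np.set_printoptions(precision=4,suppress=True)
f=imaging.grab_frame('top')
g=f['img'][:,:,::-1]
a=cv2.resize(g[140:230,145:225],None,fx=5,fy=5,interpolation=cv2.INTER_CUBIC)
b=cv2.resize(g[140:255,290:385],None,fx=4.8,fy=4.8,interpolation=cv2.INTER_CUBIC)
H=max(a.shape[0],b.shape[0]);a=cv2.copyMakeBorder(a,0,H-a.shape[0],0,0,cv2.BORDER_CONSTANT)
b=cv2.copyMakeBorder(b,0,H-b.shape[0],0,0,cv2.BORDER_CONSTANT)
im=np.hstack([a,b])[:,:800];print(a.shape);im=np.hstack([a[:, :400],b])
im=cv2.convertScaleAbs(im,alpha=.9); print(im.shape);im=cv2.resize(im,(min(800,im.shape[1]),int(im.shape[0]*min(800,im.shape[1])/im.shape[1])));cv2.imwrite('pics/crop1.png',im)
for c in ['top','side']:
  f=imaging.grab_frame(c)
  for l,z in [('tray',.052),('shaker',.07)]:
    for r in nets.silhouettes(c,l)[:3]:
      m=r['mask'].astype(np.uint8);cs,_=cv2.findContours(m,0,2);k=max(cs,key=cv2.contourArea)
      P=np.array([onz(f,p[0],z)[:2] for p in k],np.float32)*1000
      print(c,l,round(r['conf'],2),np.round(r['position']),cv2.minAreaRect(P))
E
```

```text
(552, 400, 3)
(552, 856, 3)
top tray 0.93 [142. 276.] ((279.31524658203125, 353.33477783203125), (203.33804321289062, 145.07716369628906), 52.314395904541016)
top tray 0.63 [186. 187.] ((543.241455078125, 219.879638671875), (206.9739990234375, 144.16128540039062), 16.613262176513672)
top tray 0.49 [413. 194.] ((511.6101379394531, -451.9538269042969), (82.47220611572266, 72.08760833740234), 87.9302978515625)
top shaker 0.7 [336. 199.] ((500.03192138671875, -218.47105407714844), (228.9719696044922, 296.84844970703125), 79.05706024169922)
top shaker 0.35 [262. 139.] ((686.0423583984375, -0.6944808959960938), (47.48946762084961, 57.46387481689453), 89.69356536865234)
side tray 0.88 [251. 160.] ((547.2193603515625, 210.1932373046875), (219.6591339111328, 177.4534454345703), 17.309965133666992)
side tray 0.6 [181. 140.] ((287.5516357421875, 352.43389892578125), (254.99942016601562, 169.32041931152344), 52.61504364013672)
side shaker 0.82 [254. 262.] ((499.2418212890625, -227.84617614746094), (256.677978515625, 291.8616027832031), 79.71080780029297)
side shaker 0.18 [271. 345.] ((513.0224609375, -478.79736328125), (69.9052734375, 74.28799438476562), 25.229280471801758)
```

View pics/crop1.png

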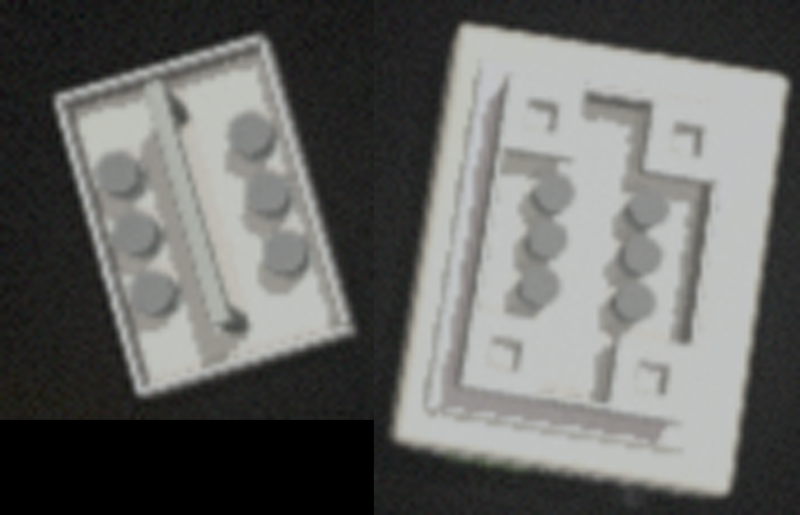

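White tray, top pixel (187,187), is the tray; the yellow one at (142,276) is the look-alike; the tray with sockets at (340,195) is the clamped lower one. The crop confirms the white tray has the handle bar and isn't clamped.

```bash
python3 - <<'E'
from h import *
np.set_printoptions(precision=4,suppress=True)
f=imaging.grab_frame('top')
P=[onz(f,(290+(x-373.8)/4.486,140+y/4.486),.126) for x,y in [(541,117),(687,140),(506,355),(652,379)]]
P=np.array(P);print(P,P.mean(0))
for i,j in [(0,2),(1,3),(0,1),(2,3)]: d=(P[i]-P[j])[:2];print(np.hypot(*d),np.degrees(np.arctan2(d[1],d[0])))
h=[onz(f,(145+x/4.673,140+y/4.673),.108) for x,y in [(161,83),(222,327)]]
d=h[0]-h[1];print(h,np.mean(h,0),np.hypot(*d[:2]),np.degrees(np.arctan2(d[1],d[0])))
# tray rim corners
r=np.array([onz(f,(145+x/4.673,140+y/4.673),.052) for x,y in [(57,97),(265,36),(354,331),(141,396)]]);print(r,r.mean(0))
k=np.array([onz(f,(290+(x-373.8)/4.486,140+y/4.486),.07) for x,y in [(459,24),(788,77),(727,495),(393,442)]]);print(k,k.mean(0))
for q in (r,k):
  d=q[0]-q[3];e=q[1]-q[2];u=q[0]-q[1];w=q[3]-q[2]
  print([ (np.round(np.hypot(*v[:2]),4),np.round(np.degrees(np.arctan2(v[1],v[0])),2)) for v in (d,e,u,w)])
# side view handle
s=imaging.grab_frame('side')
R=lambda a:(s['T'],a)
print(proj(s,[.541,.2195,.1]),proj(s,[P.mean(0)[0],P.mean(0)[1],.126]))
E
```

```text
[[ 0.5868 -0.1844  0.126 ]
 [ 0.5718 -0.2755  0.126 ]
 [ 0.4374 -0.1599  0.126 ]
 [ 0.4223 -0.2499  0.126 ]] [ 0.5046 -0.2175  0.126 ]
0.1513480738244277 -9.311172052060591
0.15166689830621322 -9.707570755891748
0.09230621225413264 80.64499732182402
0.09125770740132973 80.44659929377829
[array([0.6159, 0.2365, 0.108 ]), array([0.4655, 0.197 , 0.108 ])] [0.5407 0.2167 0.108 ] 0.15551782341071005 14.71333766227242
[[0.6178 0.3135 0.052 ]
 [0.6569 0.1804 0.052 ]
 [0.4668 0.122  0.052 ]
 [0.4262 0.2563 0.052 ]] [0.5419 0.2181 0.052 ]
[[ 0.6586 -0.1395  0.07  ]
 [ 0.6221 -0.3546  0.07  ]
 [ 0.3501 -0.3069  0.07  ]
 [ 0.3845 -0.093   0.07  ]] [ 0.5038 -0.2235  0.07  ]
[(np.float64(0.1999), np.float64(16.63)), (np.float64(0.1988), np.float64(17.09)), (np.float64(0.1387), np.float64(106.38)), (np.float64(0.1403), np.float64(106.84))]
[(np.float64(0.2779), np.float64(-9.63)), (np.float64(0.2762), np.float64(-9.94)), (np.float64(0.2181), np.float64(80.38)), (np.float64(0.2166), np.float64(80.85))]
[249.6496 145.2366] [254.2427 243.6277]
```

play_rows(series=[[0,0,0,-3.31,-2.06,0,0],[0,0,0,-3.31,-2.06,0,0],[0,0,0,-3.31,-2.06,0,0],[0,0,0,-3.31,-2.06,0,0],[0,0,0,-3.31,-2.06,0,0],[0,0,0,-3.31,-2.06,0,0],[0,0,0,-3.31,-2.06,0,0],[0,0,0,-3.31,-2.06,0,0],[0,0,0,-3.31,-2.06,0,0],[0,0,0,-3.31,-2.06,0,0],[0,0,0,-3.31,-2.06,0,0],[0,0,0,-3.31,-2.06,0,0]])

```text
clock: 2.85
tcp_pos: [0.5423, 0.2163, 0.2229]
ee_rot: [[-0.905, 0.426, 0.001], [0.426, 0.905, 0.0], [-0.0, 0.001, -1.0]]
ft_force: [1.4, 0.1, -0.6]
finger_gap: 0.0869
grasp_force: 0.0
```

play_rows(series=[[0,0,-0.122,0,0,0,0],[0,0,-0.122,0,0,0,0],[0,0,-0.122,0,0,0,0],[0,0,-0.122,0,0,0,0],[0,0,-0.122,0,0,0,0],[0,0,-0.122,0,0,0,0],[0,0,0,0,0,0,0],[0,0,0,0,0,0,0]])

```text
clock: 3.52
tcp_pos: [0.5416, 0.2179, 0.2226]
ee_rot: [[-0.959, -0.285, 0.0], [-0.285, 0.959, 0.0], [-0.0, 0.0, -1.0]]
ft_force: [0.5, -0.5, 0.8]
finger_gap: 0.0868
grasp_force: 0.0
```

```bash
python3 - <<'E'
from h import *
np.set_printoptions(precision=4,suppress=True)
s=status.get_obs();print(s['clock'],s['tcp_pos'],s['ee_rot'],s['ft_force'],s['qpos'])
w=imaging.grab_frame('wrist');cv2.imwrite('pics/w1.png',w['img'][:,:,::-1])
print(w['T'])
for l,z in [('tray_grip',.1),('tray_lug',0),('tray',0)]:
  for r in nets.spot_point('wrist',l)[:2]: print(l,r['conf'],r['position'],onz(w,r['position'],z))
for x in(-.06,0,.06):
  a=np.radians(16.75);print(proj(w,[.5415+x*np.cos(a),.2175+x*np.sin(a),.108]))
E
```

```text
3.5167 [0.5416 0.2179 0.2226] [[-0.9586 -0.2849  0.    ]
 [-0.2849  0.9586  0.0003]
 [-0.0001  0.0003 -1.    ]] [ 0.5176 -0.5353  0.7867] [-0.4349  0.3201 -0.0251  1.7567  0.0088  1.0647  1.3967]
[[-0.2845  0.9234  0.2575  0.4716]
 [ 0.9587  0.274   0.0765  0.1966]
 [ 0.      0.2687 -0.9632  0.3839]
 [ 0.      0.      0.      1.    ]]
tray_grip 0.68 [257.1, 184.6] [0.5436 0.2152 0.1   ]
tray_lug 0.9 [296.5, 222.5] [0.6042 0.2871 0.    ]
tray 0.83 [266.0, 167.8] [0.5445 0.2264 0.    ]
[259.7592 119.1955]
[260.0148 185.3631]
[260.243  244.4547]
```

View pics/w1.png

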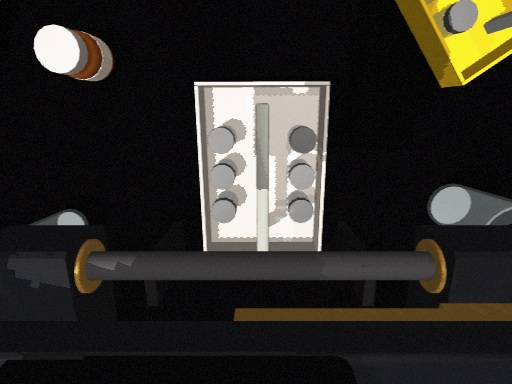

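```bash
python3 - <<'E'
from h import *
np.set_printoptions(precision=4,suppress=True)
w=imaging.grab_frame('wrist');print(w['fov_y'])
g=cv2.cvtColor(w['img'],cv2.COLOR_RGB2GRAY).astype(int)
print(g[78:92,250],g[78:92,280],g[96:112,262]);print(g[150,190:206],g[150,318:334]);print(g[150,250:276])
a=np.radians(16.75);R=np.array([[np.cos(a),np.sin(a)],[-np.sin(a),np.cos(a)]])
for p,z in [((262,103),.108),((262,82),.052),((197,150),.052),((326,150),.052),((256.5,150),.108),((268.5,150),.108)]:
  print(p,R@(onz(w,p,z)[:2]-[.5415,.2175])*1000)
E
```

```text
64.03263632709432
[  7   2   1  86 250 250 250 139 113 227 247 248 247 247] [  2  10   2  82 250 250 250 136 110 205 178 179 178 178] [196 197 198 199 198 197 199 144 147 160 162 161 161 163 161 163]
[  3  11   9   8   6  13  12  61 224 246 238 169  98  97  99 102] [ 90  86 110  98  92 167 194 192 111   0   4   5  12   3  16  11]
[247 247 247 221 174 140 117 125 127 132 132 147 158 155 159 165 165 152
 137 177 194 196 195 193 194 196]
(262, 103) [-73.7024   1.9803]
(262, 82) [-94.513    2.3413]
(197, 150) [-24.9914 -68.0626]
(326, 150) [-24.728   71.6465]
(256.5, 150) [-32.9853  -2.9737]
(268.5, 150) [-32.9649   7.8293]
```

play_rows(series=[[0,0,0,0,0.1,3.5,0],[0,0,0,0,0,3.5,0],[0,0,0,0,0,3.5,0],[0,0,0,0,0,2.5,0],[0,0,0,0,0,1.2,0],[0,0,0,0,0,0,0],[0,0,0,0,0,0,1],[0,0,0,0,0,0,1],[0,0,0,0,0,0,1],[0,0,0,0,0,0,1],[0,0,0,0,0,0,1],[0,0,0,0,0,0,1]])

```text
clock: 4.77
tcp_pos: [0.5416, 0.2191, 0.0813]
ee_rot: [[-0.958, -0.288, 0.001], [-0.288, 0.958, 0.001], [-0.001, 0.0, -1.0]]
ft_force: [-0.9, 0.2, -0.3]
finger_gap: 0.0548
grasp_force: 0.0
```

play_rows(series=[[0,0,0,0,0,0,1],[0,0,0,0,0,0,1],[0,0,0,0,0,0,1],[0,0,0,0,0,0,1]])

```text
clock: 5.1
tcp_pos: [0.5412, 0.219, 0.0805]
ee_rot: [[-0.958, -0.288, -0.0], [-0.288, 0.958, 0.0], [0.0, 0.0, -1.0]]
ft_force: [-1.4, 0.5, 0.3]
finger_gap: 0.0284
grasp_force: 0.0
```

play_rows(series=[[0,0,0,0,0,0,1],[0,0,0,0,0,0,1],[0,0,0,0,0,0,1],[0,0,0,0,0,0,1],[0,0,0,0,0,0,1],[0,0,0,0,0,0,1]])

```text
clock: 5.6
tcp_pos: [0.541, 0.2194, 0.0804]
ee_rot: [[-0.957, -0.288, -0.0], [-0.288, 0.957, 0.0], [0.0, 0.001, -1.0]]
ft_force: [-0.2, 2.2, -1.7]
finger_gap: 0.0117
grasp_force: 30.0
```

play_rows(series=[[0,0,0,0,0,-0.5,1],[0,0,0,0,0,-1,1],[0,0,0,0,0,-2,1],[0,0,0,0,0,-2.5,1],[0,0,0,0,0,-2.5,1],[0,0,0,0,0,-2.5,1],[0,0,0,0,0,-2.5,1],[0,0,0,0,0,-2,1],[0,0,0,0,0,-1.5,1],[0,0,0,0,0,-1,1],[0,0,0,0,0,0,1],[0,0,0,0,0,0,1]])

```text
clock: 6.6
tcp_pos: [0.5409, 0.2185, 0.2604]
ee_rot: [[-0.958, -0.288, -0.0], [-0.288, 0.958, -0.0], [0.0, -0.0, -1.0]]
ft_force: [1.3, 0.7, -5.6]
finger_gap: 0.0114
grasp_force: 30.0
```

```bash
python3 - <<'E'
from h import *
np.set_printoptions(precision=4,suppress=True)
s=status.get_obs();print(s['clock'],s['tcp_pos'],s['ee_rot'],s['ft_force'],s['wrist_torque'],s['finger_gap'],s['grasp_force'])
t=np.array([.5046,-.2175]);d=t-s['tcp_pos'][:2];R=s['ee_rot'];print(d@R[:2,:2])
print(np.degrees(np.arctan2(R[1,1],R[0,1])))
E
```

```text
6.6 [0.5409 0.2185 0.2604] [[-0.9577 -0.2877 -0.0003]
 [-0.2877  0.9577 -0.0003]
 [ 0.0004 -0.0002 -1.    ]] [ 1.2763  0.741  -5.6097] [0.0139 0.0166 0.0574] 0.01139906966323284 29.99689294025302
[ 0.1602 -0.4071]
106.72079276986696
```

play_rows(series=[[0,0,0,0.48,-1.22,0,1],[0,0,0,0.96,-2.44,0,1],[0,0,0,1.37,-3.48,0,1],[0,0,0,1.37,-3.48,0,1],[0,0,0,1.37,-3.48,0,1],[0,0,0,1.37,-3.48,0,1],[0,0,0,1.37,-3.48,0,1],[0,0,0,1.37,-3.48,0,1],[0,0,0,1.37,-3.48,0,1],[0,0,0,1.37,-3.48,0,1],[0,0,0,1.37,-3.48,0,1],[0,0,0,1.37,-3.48,0,1]])

```text
clock: 7.6
tcp_pos: [0.5048, -0.1954, 0.2591]
ee_rot: [[-0.958, -0.287, -0.003], [-0.287, 0.958, 0.0], [0.003, 0.001, -1.0]]
ft_force: [0.9, -0.3, -4.3]
finger_gap: 0.0121
grasp_force: 30.0
```

play_rows(series=[[0,0,0,0.96,-2.44,0,1],[0,0,0,0.48,-1.22,0,1],[0,0,0.04,0,0,0,1],[0,0,0.08,0,0,0,1],[0,0,0.1,0,0,0,1],[0,0,0.1,0,0,0,1],[0,0,0.08,0,0,0,1],[0,0,0.04,0,0,0,1],[0,0,0.019,0,0,0,1],[0,0,0,0,0,0,1],[0,0,0,0,0,0,1],[0,0,0,0,0,0,1]])

```text
clock: 8.6
tcp_pos: [0.5033, -0.2323, 0.2601]
ee_rot: [[-0.986, 0.166, -0.001], [0.166, 0.986, 0.0], [0.001, 0.0, -1.0]]
ft_force: [0.5, 0.7, -4.4]
finger_gap: 0.0118
grasp_force: 30.0
```

```bash
python3 - <<'E'
from h import *
np.set_printoptions(precision=4,suppress=True)
s=status.get_obs();print(s['clock'],s['tcp_pos'],s['ee_rot'],s['ft_force'],s['wrist_torque'])
a=np.degrees(np.arctan2(s['ee_rot'][1,1],s['ee_rot'][0,1]));print(a)
f=imaging.grab_frame('top');g=f['img'][:,:,::-1]
b=cv2.resize(g[140:255,270:395],None,fx=5,fy=5,interpolation=cv2.INTER_CUBIC);cv2.imwrite('pics/t2.png',b)
s2=imaging.grab_frame('side')['img'][:,:,::-1];cv2.imwrite('pics/s2.png',cv2.resize(s2[150:310,180:330],None,fx=3.7,fy=3.7,interpolation=cv2.INTER_CUBIC))
for r in nets.silhouettes('top','tray'):
  print(r['conf'],r['position'])
E
```

```text
8.6 [ 0.5033 -0.2323  0.2601] [[-0.9862  0.1656 -0.0009]
 [ 0.1656  0.9862  0.0003]
 [ 0.0009  0.0001 -1.    ]] [ 0.5343  0.7112 -4.4283] [-0.01    0.0357 -0.0027]
80.46941231527114
0.92 [338.0, 201.3]
0.62 [141.5, 277.0]
```

View pics/t2.png

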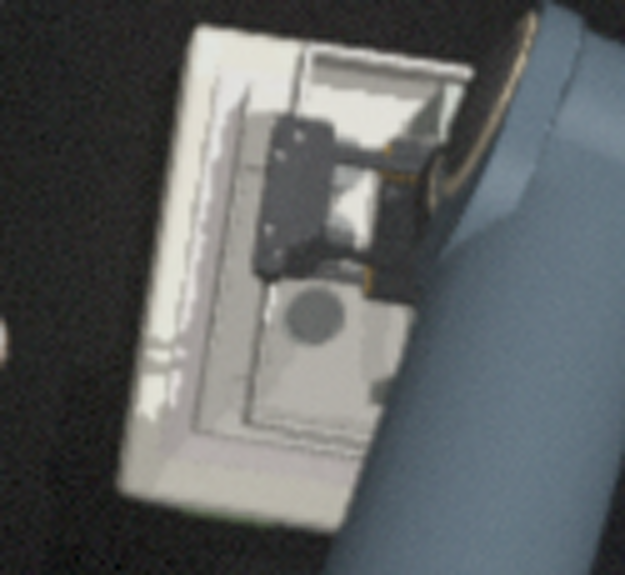

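View pics/s2.png

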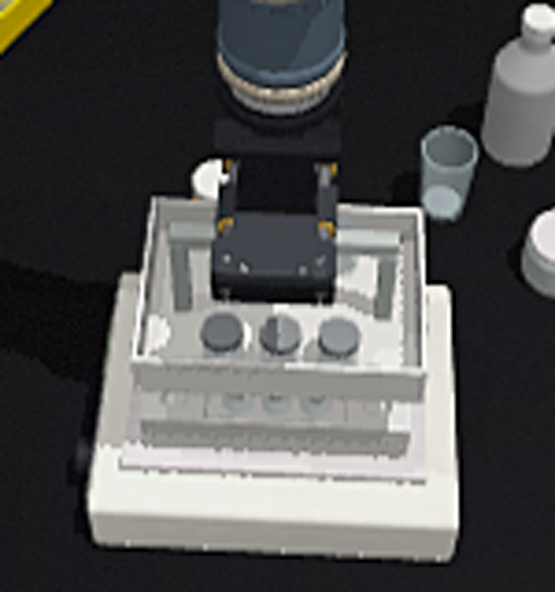

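```bash
python3 - <<'E'
from h import *
np.set_printoptions(precision=4,suppress=True)
s=status.get_obs();t=s['tcp_pos']
a=np.radians(-9.53);R=np.array([[np.cos(a),-np.sin(a)],[np.sin(a),np.cos(a)]])
f=imaging.grab_frame('top');z=t[2]-.081+.052
L=[(-100,70),(100,70),(100,-70),(-100,-70)]
for cam,px in [('top',{1:(303,47),2:(472,70),0:(246,424)}),('side',{1:(424,208),0:(155,198),2:(424,372),3:(133,368)})]:
  f=imaging.grab_frame(cam)
  for i,(x,y) in px.items():
    p=(270+x/5,140+y/5) if cam=='top' else (180+x/3.7,150+y/3.7)
    q=onz(f,p,z)[:2]; print(cam,i,q,'centre in tool-ish tray frame rel tcp',(R.T@(q-t[:2]))*1000-L[i])
g=imaging.grab_frame('side')
# lower tray rim corners seen in first side picture
im=cv2.imread('pics/side0.png')
cv2.imwrite('pics/s3.png',cv2.resize(im[210:305,195:310],None,fx=6,fy=6,interpolation=cv2.INTER_CUBIC))
E
```

```text
top 1 [ 0.6127 -0.179 ] centre in tool-ish tray frame rel tcp [-1.2939  0.4692]
top 2 [ 0.6001 -0.2662] centre in tool-ish tray frame rel tcp [ 0.7711 52.4341]
top 0 [ 0.4174 -0.1462] centre in tool-ish tray frame rel tcp [0.6838 0.5358]
side 1 [ 0.6191 -0.1785] centre in tool-ish tray frame rel tcp [4.9713 2.1106]
side 0 [ 0.4236 -0.1462] centre in tool-ish tray frame rel tcp [6.7642 1.5245]
side 2 [ 0.5926 -0.3158] centre in tool-ish tray frame rel tcp [1.536  2.2585]
side 3 [ 0.3995 -0.29  ] centre in tool-ish tray frame rel tcp [ 6.7948 -4.284 ]
```

View pics/s3.png

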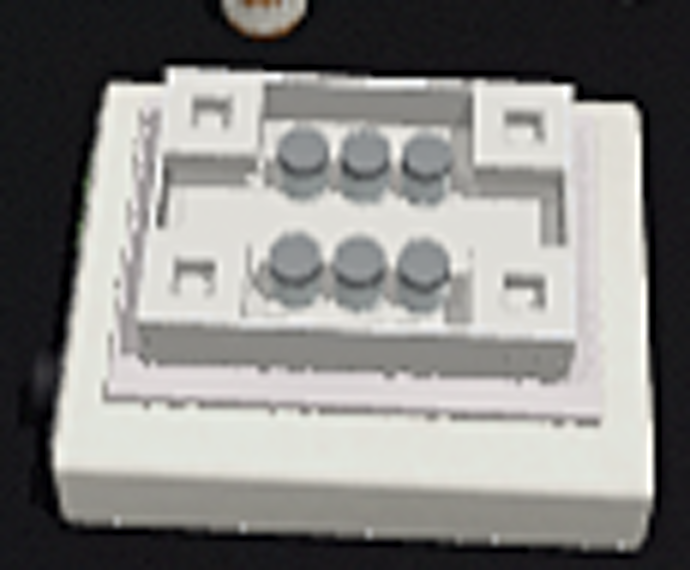

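```bash
python3 - <<'E'
from h import *
np.set_printoptions(precision=4,suppress=True)
f=imaging.grab_frame('side')
for px in [[(211,112),(524,125),(195,275),(523,290)],[(167,68),(575,86),(138,322),(575,335)]]:
  P=np.array([onz(f,(195+x/6,210+y/6),.126)[:2] for x,y in px]);print(P,P.mean(0))
E
```

```text
[[ 0.4408 -0.1582]
 [ 0.5912 -0.1835]
 [ 0.4263 -0.2482]
 [ 0.5753 -0.2737]] [ 0.5084 -0.2159]
[[ 0.4213 -0.1294]
 [ 0.6201 -0.1636]
 [ 0.3987 -0.2696]
 [ 0.5947 -0.2993]] [ 0.5087 -0.2155]
```

play_rows(series=[[0,0,0,0.06,0.5,0,1],[0,0,0,0.06,0.5,0.5,1],[0,0,0,0.06,0.5,1,1],[0,0,0,0,0,1,1],[0,0,0,0,0,1,1],[0,0,0,0,0,0.8,1],[0,0,0,0,0,0.5,1],[0,0,0,0,0,0,1],[0,0,0,0,0,0,1],[0,0,0,0,0,0,1]])

```text
clock: 9.83
tcp_pos: [0.5048, -0.2175, 0.2129]
ee_rot: [[-0.986, 0.166, 0.001], [0.166, 0.986, -0.0], [-0.001, -0.0, -1.0]]
ft_force: [0.3, -0.3, -4.5]
finger_gap: 0.0117
grasp_force: 30.0
```

play_rows(series=[[0,0,0,0,0,0.1,1],[0,0,0,0,0,0.1,1],[0,0,0,0,0,0.1,1],[0,0,0,0,0,0.1,1],[0,0,0,0,0,0.1,1],[0,0,0,0,0,0.1,1],[0,0,0,0,0,0.1,1],[0,0,0,0,0,0.1,1],[0,0,0,0,0,0,1],[0,0,0,0,0,0,1]])

```text
clock: 10.67
tcp_pos: [0.5045, -0.217, 0.2044]
ee_rot: [[-0.986, 0.166, -0.0], [0.166, 0.986, 0.0], [0.0, 0.0, -1.0]]
ft_force: [0.8, 0.5, -4.3]
finger_gap: 0.0116
grasp_force: 30.0
```

```bash
cat > st.py <<'E'
from h import *
np.set_printoptions(precision=4,suppress=True)
s=status.get_obs();R=s['ee_rot'];print(s['clock'],s['tcp_pos'],R[:,2],s['ft_force'],s['wrist_torque'],np.degrees(np.arctan2(R[1,1],R[0,1])),s['grasp_force'])
E
python3 st.py
```

```text
10.6667 [ 0.5045 -0.217   0.2044] [-0.0002  0.0001 -1.    ] [ 0.7899  0.4501 -4.3184] [0.0297 0.0834 0.0322] 80.44394839914027 29.996848348528147
```

play_rows(series=[[0,0,0,0,0,0.1,1],[0,0,0,0,0,0.1,1],[0,0,0,0,0,0.1,1],[0,0,0,0,0,0,1],[0,0,0,0,0,0,1]])

```text
clock: 11.08
tcp_pos: [0.5044, -0.217, 0.2014]
ee_rot: [[-0.986, 0.166, -0.0], [0.166, 0.986, 0.0], [0.0, 0.0, -1.0]]
ft_force: [-0.3, -0.4, -4.3]
finger_gap: 0.0115
grasp_force: 30.0
```

```bash
python3 st.py
```

```text
11.0833 [ 0.5044 -0.217   0.2014] [-0.0002  0.0001 -1.    ] [-0.348  -0.4216 -4.3311] [0.0217 0.0038 0.0025] 80.44012197383833 29.996843235567212
```

play_rows(series=[[0,0,0,0,0,0.1,1],[0,0,0,0,0,0.1,1],[0,0,0,0,0,0.1,1],[0,0,0,0,0,0.1,1],[0,0,0,0,0,0.1,1],[0,0,0,0,0,0.1,1],[0,0,0,0,0,0,1],[0,0,0,0,0,0,1]])

```text
clock: 11.75
tcp_pos: [0.5045, -0.217, 0.1954]
ee_rot: [[-0.986, 0.166, -0.0], [0.166, 0.986, 0.0], [0.0, 0.0, -1.0]]
ft_force: [-0.6, 0.3, -6.0]
finger_gap: 0.0117
grasp_force: 30.0
```

```bash
python3 st.py
```

```text
11.75 [ 0.5045 -0.217   0.1954] [-0.0002  0.0001 -1.    ] [-0.5552  0.2593 -5.97  ] [ 0.0552  0.0401 -0.0078] 80.44106078322159 29.99689598567784
```

play_rows(series=[[0,0,0,0,0,0.1,1],[0,0,0,0,0,0.1,1],[0,0,0,0,0,0.1,1],[0,0,0,0,0,0,1],[0,0,0,0,0,0,1],[0,0,0,0,0,0,1]])

```text
clock: 12.25
tcp_pos: [0.5047, -0.217, 0.1929]
ee_rot: [[-0.986, 0.166, 0.001], [0.166, 0.986, 0.0], [-0.001, 0.0, -1.0]]
ft_force: [-1.0, 0.9, 0.2]
finger_gap: 0.0118
grasp_force: 30.0
```

```bash
python3 st.py
```

```text
12.25 [ 0.5047 -0.217   0.1929] [ 0.0006  0.0001 -1.    ] [-0.9981  0.8765  0.1806] [0.1847 0.1816 0.0124] 80.4536280433955 30.000788401812315
```

play_rows(series=[[0,0,0,0,0,0,0.5],[0,0,0,0,0,0,0.5],[0,0,0,0,0,0,0.5],[0,0,0,0,0,0,0.5],[0,0,0,0,0,0,0.5],[0,0,0,0,0,0,0.5],[0,0,0,0,0,0,0.5],[0,0,0,0,0,0,0.5]])

```text
clock: 12.92
tcp_pos: [0.5045, -0.2171, 0.1925]
ee_rot: [[-0.986, 0.166, 0.0], [0.166, 0.986, 0.0], [-0.0, 0.0, -1.0]]
ft_force: [0.2, -0.1, 0.7]
finger_gap: 0.0428
grasp_force: 0.0
```

play_rows(series=[[0,0,0,0,0,-0.5,0.5],[0,0,0,0,0,-1,0.5],[0,0,0,0,0,-2,0.5],[0,0,0,0,0,-2,0.5],[0,0,0,0,0,-2,0.5],[0,0,0,0,0,-2,0.5],[0,0,0,0,0,-1,0.5],[0,0,0,0,0,0,0.5],[0,0,0,0,0,0,0.5]])

```text
clock: 13.67
tcp_pos: [0.5045, -0.217, 0.2978]
ee_rot: [[-0.986, 0.166, 0.001], [0.166, 0.986, 0.0], [-0.001, 0.0, -1.0]]
ft_force: [0.3, -0.2, -0.9]
finger_gap: 0.0434
grasp_force: 0.0
```

```bash
python3 st.py; python3 - <<'E'
from h import *
im=imaging.grab_frame('side')['img'][:,:,::-1];cv2.imwrite('pics/s4.png',cv2.resize(im[150:310,180:330],None,fx=3.7,fy=3.7,interpolation=cv2.INTER_CUBIC))
E
```

```text
13.6667 [ 0.5045 -0.217   0.2978] [ 0.0008  0.     -1.    ] [ 0.2906 -0.2243 -0.9117] [ 0.0311  0.0443 -0.0116] 80.4455705303897 0.0
```

View pics/s4.png

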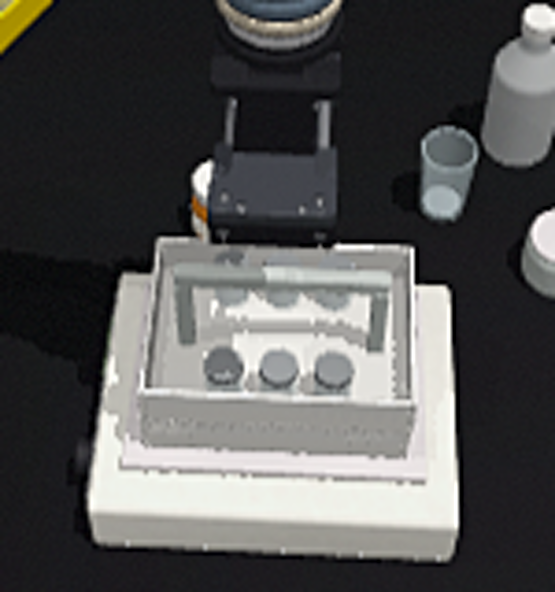

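The picture shows the tray seated flush and level on the lower tray (rim corners at crop pixels (157,240), (412,245), (412,405) and (143,395)), with the gripper clear above it.

```bash
python3 -c "
from bench import job
print(job.finish_job())"
```

```text
the job is handed in; nothing more can be done
None
```

The white tray is stacked on the shaker's lower tray, with the lugs home by height, force and the last side picture. It is let go with the arm clear, and the job was handed in at about 14 s (no verdict was returned).

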